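Find the rocking canister lid and press it home

ROBOT

A 6-joint arm with a two-finger parallel gripper is mounted at the origin on the work surface. World frame = base frame: x ahead of the robot, y to its left, z up, the work surface at z = 0. Lengths are in mm, angles in rad, forces in N, time in s.
With the tool pointing down it reaches from about 400 to 925 mm from the base axis. Payload 12.5 kg.
Tool frame: the origin (TCP) lies at the centre of the arm's flange, where the gripper is bolted on; the fingertips stand 190 mm ahead of it and the grasp point (between the pads) lies 171 mm ahead of it; z points along the fingers, y is the direction in which the jaws open and shut (so a half turn about z gives the same grasp; the last joint's range is limited). The gripper opens to 95 mm and grips with 3 to 60 N. Pads are 20 mm wide; open, the fingers measure 119 mm over their backs; the gripper's body (75 mm by 180 mm) begins 59 mm behind the grasp point.
Start: joints at [1.026, 0.491, 1.559, -0, 1.092, -0.106], TCP at [265.511, 565.799, 404.761] pointing down, gripper open.
Joint ranges: [-3.1, 3.1], [-0.84, 2.19], [0.05, 2.79], [-1.13, 4.28], [0.06, 2.93], [-2.69, 2.69]. Speed limits (rad/s): [2.22, 2.22, 2.79, 3.14, 3.14, 3.14].

INTERFACE

Orientations are given as [roll, pitch, yaw] about the fixed x, y, z axes, in that order (R = Rz(yaw) Ry(pitch) Rx(roll)).
In Python, from cell import env gives the robot as it stands.
- The arm moves only by the shell command python3 -m pendant 'ROWS'. ROWS is JSON, a list of rows, each an object of numbers: "x", "y", "z": the shift along the tool's x, y, z in units of 150 mm (1.0 is 150 mm); "rx", "ry", "rz": the turn, a rotation vector about the tool's x, y, z in units of 45 degrees (1.0 is 45 degrees); "jaw": the opening, from 0 (shut) to 1 (fully open). In form: [{"x": .., "y": .., "z": .., "rx": .., "ry": .., "rz": .., "jaw": ..}, ...]. A call has 1 to 10 rows; each row is the pose to reach, as a shift and turn from the pose commanded when the call began, along the tool's axes at that moment; what a row does not reach only later rows make up. A row lasts 1/8 s, in which the tool goes at most 62.5 mm and 10.7 degrees, less where a joint would pass 70% of its speed; a pose out of reach is approached as far as the arm can. A call with a number of a shift or a turn outside -1 to 1 is refused whole. A call with a gripper value outside its range is refused whole. The fingers move at their own pace and stop on an object; the grip force is fixed at half the most. Time passes only in rows, so rows that repeat a pose let the fingers close. It gives the time, the measured TCP pose, the force and the opening at its end, in the units of the state.
- env.state(): the state, without advancing time (a new reading comes with each control period).
- env.read_camera(name): name is "scene" or "top"; returns a dict with "img" (400x640x3 uint8, red, green, blue), "fx", "fy", "cx", "cy" (pixels), "rvec" (rotation vector, rad) and "tvec" (3), from world to camera coordinates, as OpenCV has them. Camera axes: x right, y down, z forward; pixel columns grow to the right and rows downward; lengths in mm; the calibration is good to about 2 mm. A picture is of the moment at which its call begins. There is no depth.
- env.job_done(): hands the job in, once; it reports no verdict.
The state is a dict: "t": time; "joints": joint angles; "qvel": joint speeds; "tau": joint torques, N m; "eef_pos": TCP position; "tcp_rot": TCP orientation; "ft_force": force on the tool from outside, world axes, zero at the start; "moment": the same for the moment, N m; "opening": opening from 0.0 (shut) to 1.0 (fully open).
Only numpy, scipy, OpenCV 4.12 (cv2) and the standard library are available. Lean on these libraries where they do the work, as an engineer would, in place of code of your own. Each camera call takes 0.05 s, during which the arm holds its last target.

TASK

One of the four canister lids on the kitchen counter is not pressed home: with your closed fingertips press lightly near a plain edge (one without a clip) of one lid after another until you find the lid that rocks, then push that lid down in the middle until it sits home all round and no longer rocks. Only press: do not lift or pull off any lid, and leave the crockery and jars where they stand.

Things in the scene. Friction and masses are not known exactly. Their poses are not given: they have to be found in the camera images.
- lid_a: One of four identical yellow plastic lids (104 mm square, 90 g) on square white canisters; any may be the loose one. Origin: centre of the top plate's underside, z up. Plate 6 mm thick; flat round knob in the middle, 30 mm across, its top 22 mm above the origin. A skirt hides the rim. Clip tabs 26 mm wide in the middle of the +y and -y sides, out to 58 mm, down to 29 mm below; -x and +x sides plain.
- lid_b: Same as lid_a. The canisters are solid, 95 mm square, fixed to the counter; their rims stand 88 to 96 mm above it, each different, so height does not tell which lid is loose. A lid that is home rests on its rim all round and does not tilt when pressed.
- lid_c: Same as lid_a. Any loose lid stands level 5 mm above its rim on two stiff catches 14 mm wide inside its clip sides: 1 to 4 N down on the plate 38 mm from the centre towards -x or +x rocks it about 0.12 rad (there 4 mm down, until it meets the rim); let go, it comes back.
- lid_d: Same as lid_a. The loose lid, pressed down on its knob with more than about 14 N (18 to 22 N is plenty), goes down 5 mm and stays home; below 11 N it does not move. Nothing else holds it: it can be pulled off, which must not happen.
- tumbler_1: Glass tumbler, 64 mm across, 85 mm tall, bystander. Origin: centre of its underside.
- tumbler_2: Glass tumbler like tumbler_1, bystander.
- mug: White mug, 80 mm across, 90 mm tall, bystander. Origin: centre of its underside; handle at its +y.
- bowl: White bowl, 130 mm across, 50 mm tall, bystander. Origin: centre of its underside.
- spice_jar: Jar with a dark cap, 44 mm across, 85 mm tall, bystander. Origin: centre of its underside.
- spoon: Spoon lying along its own x axis, bystander. Origin: under its middle.
- pepper: Small jar with a wooden cap, 36 mm across, 70 mm tall, bystander. Origin: centre of its underside.
Things that resemble listed ones, but are neither listed nor needed, are in the scene too. Leave any pink look-alike of the lid_d alone.

How it is judged:
By the outcome, as a careful person would: the job done as asked, in the order asked, and still so for the second after the job is handed in, with the robot touching nothing.
It also fails if it takes over 54 s, if anything falls off the work surface, if the arm or the gripper's body presses on something with over 40 N, if the wrist force passes 120 N, or if a joint passes its speed limit or range.

## Working session

There is one attempt and no reset: what is moved stays moved. The work goes in short steps, Python scripts to look and compute and a shell command to move; the robot and the scene stay as the last step left them, time stands still between calls to the robot, and variables do not carry over. Pictures are saved under pics/ and viewed, and the job is handed in when it is done.

```bash
mkdir -p pics; ls
python3 - <<'E'
from cell import env
import cv2,json
s=env.state();print(s)
for n in("scene","top"):
    c=env.read_camera(n);cv2.imwrite(f"pics/{n}0.png",c["img"][:,:,::-1]);print(n,{k:v for k,v in c.items() if k!="img"})
E
```

```text
pics
{'t': 0.0, 'joints': array([ 1.02637582e+00,  4.91551979e-01,  1.55944968e+00,  7.98461498e-06,
        1.09169111e+00, -1.05640691e-01]), 'qvel': array([-0.00023115, -0.00048204,  0.00034377, -0.00098833, -0.00041503,
       -0.00131285]), 'tau': array([-1.59557590e-04, -6.12630129e+01, -2.58194876e+01,  6.92586740e-02,
        4.80479957e-02, -4.53015059e-05]), 'eef_pos': array([265.50627913, 565.76416675, 404.16626155]), 'tcp_rot': array([-3.14049942e+00, -1.23043050e-04,  2.70280909e+00]), 'ft_force': array([-0.36640018,  0.07041062, -0.31095773]), 'moment': array([-0.03557442,  0.02661358,  0.00930913]), 'opening': 0.9998938985752397}
scene {'fx': 457.82988832287003, 'fy': 457.82988832287003, 'cx': 320.71977125064257, 'cy': 197.92499175665685, 'rvec': array([ 2.31689652,  0.690053  , -0.25365326]), 'tvec': array([-419.75231169, -138.09291786, 1570.82496902])}
top {'fx': 384.0298160776281, 'fy': 384.0298160776281, 'cx': 318.37066130495566, 'cy': 196.28685043959703, 'rvec': array([ 2.12457318, -2.07582706,  0.23364649]), 'tvec': array([ 19.40510505, 499.62597202, 986.58716849])}
```

View pics/scene0.png

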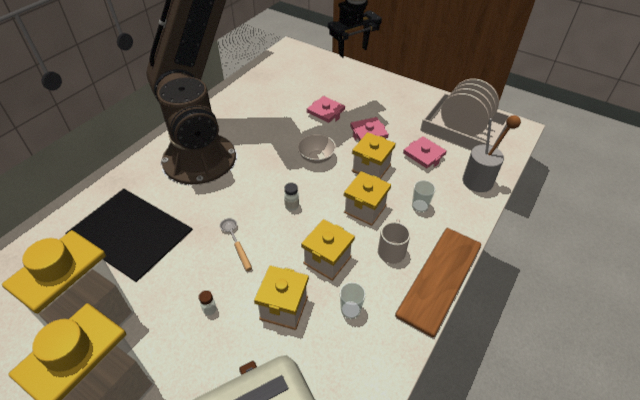

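View pics/top0.png

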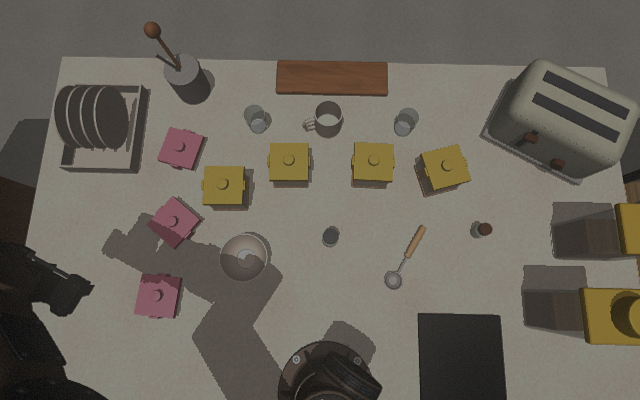

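```bash
cat > h.py <<'E'
import numpy as np,cv2
from cell import env
def cam(c):
    R=cv2.Rodrigues(c["rvec"])[0];return R,c["tvec"],np.array([[c["fx"],0,c["cx"]],[0,c["fy"],c["cy"]],[0,0,1]])
def cast(c,uv,z):
    R,t,K=cam(c);uv=np.atleast_2d(uv).astype(float)
    d=(R.T@np.linalg.inv(K)@np.c_[uv,np.ones(len(uv))].T).T;o=-R.T@t
    return o+d*((z-o[2])/d[:,2])[:,None]
def proj(c,p):
    R,t,K=cam(c);q=(K@(R@np.atleast_2d(p).T+t[:,None])).T;return q[:,:2]/q[:,2:]
def P(c):
    R,t,K=cam(c);return K@np.c_[R,t]
def yellow(img):
    h=cv2.cvtColor(img,cv2.COLOR_RGB2HSV);return cv2.inRange(h,(18,120,50),(34,255,255))
E
python3 - <<'E'
from h import *
for n,(x0,y0,x1,y1),f in(("top",(190,100,490,220),2.6),("scene",(240,120,440,340),2.7)):
    c=env.read_camera(n);img=c["img"];m=yellow(img)
    print(n)
    for k in cv2.findContours(m,0,2)[0]:
        if cv2.contourArea(k)>300:
            print(cv2.contourArea(k),cv2.minAreaRect(k))
            if n=="top": 
                (u,v),_,_=cv2.minAreaRect(k);b=cv2.boxPoints(cv2.minAreaRect(k));w=cast(c,b,100);print(w[:,:2].round(0).tolist(),w.mean(0).round(1), [round(float(np.linalg.norm(w[i]-w[i-1])),1) for i in range(4)])
    cv2.imwrite(f"pics/{n}1.png",cv2.resize(img[y0:y1,x0:x1,::-1],None,fx=f,fy=f,interpolation=cv2.INTER_CUBIC))
E
```

```text
top
3076.5 ((608.9999389648438, 315.9999694824219), (55.99999237060547, 59.99999237060547), 90.0)
[[272.0, -617.0], [276.0, -764.0], [145.0, -743.0], [142.0, -600.0]] [ 208.6 -680.8  100. ] [131.5, 147.6, 132.3, 143.1]
1027.0 ((627.0, 228.5), (51.0, 24.0), 90.0)
[[489.0, -737.0], [490.0, -799.0], [359.0, -778.0], [358.0, -717.0]] [ 424.  -757.8  100. ] [132.8, 62.0, 133.1, 60.2]
1477.0 ((223.0, 185.0), (38.0, 42.0), 90.0)
[[564.0, 341.0], [567.0, 230.0], [464.0, 223.0], [462.0, 331.0]] [514.2 281.2 100. ] [103.1, 111.3, 102.9, 108.8]
1433.5 ((445.4513244628906, 166.7301025390625), (38.32606506347656, 42.15446090698242), 75.3791275024414)
[[612.0, -238.0], [645.0, -349.0], [542.0, -368.0], [511.0, -260.0]] [ 577.7 -303.6  100. ] [103.6, 115.2, 104.5, 112.6]
1381.5 ((288.5, 161.5), (37.0, 41.0), 90.0)
[[633.0, 169.0], [635.0, 59.0], [532.0, 56.0], [530.0, 164.0]] [582.6 112.3 100. ] [103.0, 110.1, 103.0, 107.7]
1403.0 ((372.970703125, 161.49827575683594), (42.51474380493164, 37.40592956542969), 3.3664605617523193)
[[538.0, -53.0], [642.0, -58.0], [638.0, -172.0], [534.0, -164.0]] [ 587.8 -112.   100. ] [111.4, 104.4, 114.0, 104.2]
scene
5980.0 ((64.50000762939453, 350.5000305175781), (63.63960647583008, 113.1370849609375), 45.0)
1746.0 ((280.47283935546875, 290.7760009765625), (43.790992736816406, 47.55796432495117), 19.653823852539062)
4309.0 ((50.58831024169922, 265.1361389160156), (56.60343551635742, 99.92156219482422), 49.89908981323242)
1381.0 ((326.9576721191406, 242.09060668945312), (38.85420608520508, 43.85043716430664), 39.09385681152344)
1065.5 ((366.4189147949219, 190.51348876953125), (35.455528259277344, 38.012977600097656), 35.53767776489258)
825.5 ((372.9400329589844, 148.58001708984375), (32.20000076293945, 34.599998474121094), 36.86989974975586)
```

View pics/top1.png

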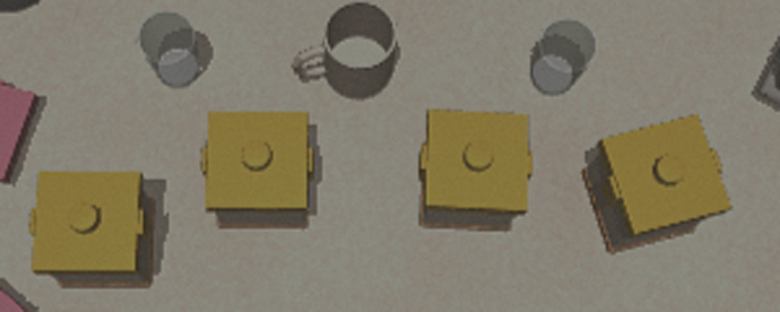

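View pics/scene1.png

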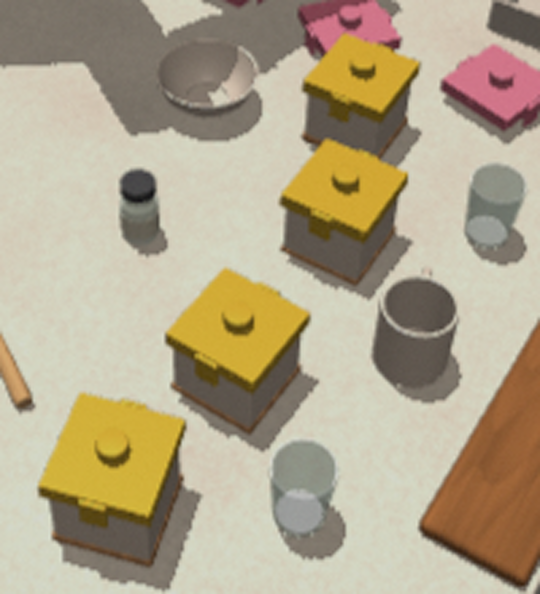

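The top view shows four yellow lids at about (223,185), (289,161), (373,161) and (445,167). Their clip tabs are on the left and right sides (world ±y), so the plain edges face the robot and directly away from it. I'll triangulate the knobs and corners next.

Run:
```python
from h import *
ct=env.read_camera("top");cs=env.read_camera("scene")
a=np.array([(83,216),(257,154),(478,154),(668,168)])/2.6+[190,100]-.3
b=np.array([(362,67),(345,180),(237,316),(112,442)])/2.7+[240,120]-.3
X=cv2.triangulatePoints(P(ct),P(cs),a.T.astype(float),b.T.astype(float));X=(X[:3]/X[3]).T
print("knob",X.round(1)); print((proj(ct,X)-a).round(2).tolist(),(proj(cs,X)-b).round(2).tolist())
# plate centre with tabs removed (top view), yaw from opened mask at 4x
m=cv2.resize(yellow(ct["img"]),None,fx=6,fy=6,interpolation=cv2.INTER_CUBIC);m=(m>127).astype(np.uint8)*255
for k in cv2.findContours(m,0,2)[0]:
    if cv2.contourArea(k)<10000: continue
    w=cast(ct,(k[:,0]+.5)/6-.5,100)[:,:2]
    if w[:,1].mean()<-500: continue
    # rasterise in world plane 0.5 mm, open with 40mm kernel to strip tabs
    o=w.mean(0)-90; im=np.zeros((720,720),np.uint8);cv2.fillPoly(im,[((w-o)*4).astype(np.int32)],255)
    im=cv2.morphologyEx(im,cv2.MORPH_OPEN,cv2.getStructuringElement(2,(241,241)))
    kk=max(cv2.findContours(im,0,2)[0],key=cv2.contourArea);r=cv2.minAreaRect(kk)
    print("plate",(np.array(r[0])/4+o).round(1),np.array(r[1])/4,r[2])
```

```text
knob [[ 518.3  283.9  103.5]
 [ 589.8  112.8   99.1]
 [ 593.2 -112.9  104. ]
 [ 579.6 -301.5  114.8]]
[[0.12, 0.15], [-0.1, -0.12], [-0.06, -0.07], [-0.21, -0.24]] [[0.1, -0.04], [-0.09, 0.03], [-0.07, 0.01], [-0.24, 0.03]]
plate [515.1 281.3] [103.63552856 110.26166534] 1.2730300426483154
plate [ 577.8 -304.9] [102.62300873 110.34181976] 15.767182350158691
plate [583.9 112.9] [102.82352448 108.53957367] 1.2453644275665283
plate [ 588.7 -111.8] [110.27630615 103.16632843] 89.6589584350586
```

```bash
python3 -m pendant '[{"x":-0.3,"y":-0.16,"rz":-0.2,"jaw":0},{"x":-0.7,"y":-0.37,"rz":-0.4,"jaw":0},{"x":-1,"y":-0.53,"rz":-0.56,"jaw":0},{"x":-1,"y":-0.53,"rz":-0.56,"jaw":0},{"x":-1,"y":-0.53,"rz":-0.56,"jaw":0}]'
```

```text
invalid input
```

```bash
python3 -m pendant '[{"x":-0.3,"y":-0.16,"z":0,"rx":0,"ry":0,"rz":-0.2,"jaw":0},{"x":-0.7,"y":-0.37,"z":0,"rx":0,"ry":0,"rz":-0.4,"jaw":0},{"x":-1,"y":-0.53,"z":0,"rx":0,"ry":0,"rz":-0.56,"jaw":0},{"x":-1,"y":-0.53,"z":0,"rx":0,"ry":0,"rz":-0.56,"jaw":0},{"x":-1,"y":-0.53,"z":0,"rx":0,"ry":0,"rz":-0.56,"jaw":0}]'
```

```text
t: 0.92
eef_pos: [367.5, 430.2, 404.9]
tcp_rot: [3.141, 0.0, 3.141]
ft_force: [0.4, 0.7, 0.1]
opening: 0.529
```

```bash
python3 -m pendant '[{"x":-0.24,"y":-0.33,"z":0,"rx":0,"ry":0,"rz":0,"jaw":0},{"x":-0.48,"y":-0.66,"z":0,"rx":0,"ry":0,"rz":0,"jaw":0},{"x":-0.73,"y":-0.99,"z":0.2,"rx":0,"ry":0,"rz":0,"jaw":0},{"x":-0.73,"y":-0.99,"z":0.45,"rx":0,"ry":0,"rz":0,"jaw":0},{"x":-0.73,"y":-0.99,"z":0.63,"rx":0,"ry":0,"rz":0,"jaw":0},{"x":-0.73,"y":-0.99,"z":0.63,"rx":0,"ry":0,"rz":0,"jaw":0},{"x":-0.73,"y":-0.99,"z":0.63,"rx":0,"ry":0,"rz":0,"jaw":0}]'
python3 - <<'E'
from h import *
for n,f in(("top",(140,90,400,260)),("scene",(270,40,470,220))):
    c=env.read_camera(n);x0,y0,x1,y1=f;cv2.imwrite(f"pics/{n}2.png",cv2.resize(c["img"][y0:y1,x0:x1,::-1],None,fx=3,fy=3))
E
```

```text
t: 1.8
eef_pos: [477.1, 282.7, 311.2]
tcp_rot: [3.141, 0.001, -3.14]
ft_force: [0.1, 0.2, -0.3]
opening: 0.007
```

View pics/scene2.png

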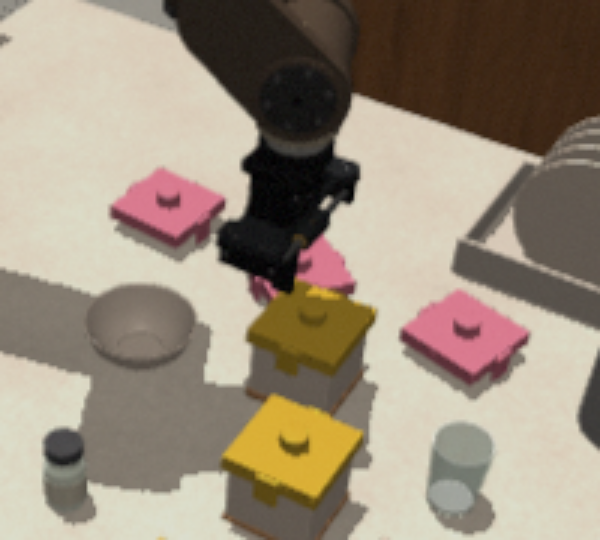

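View pics/top2.png

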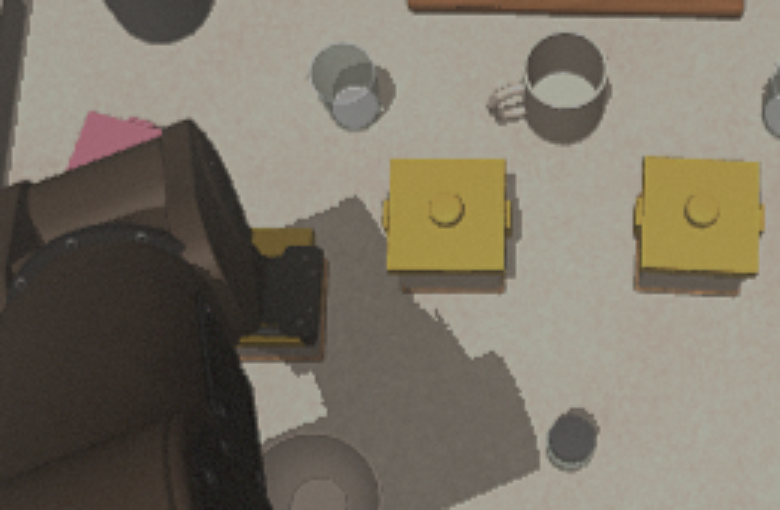

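Scene view: the closed fingertips, at crop (290,285), are just above the robot-side edge of the first lid. I'll now feel downwards.

```bash
python3 -m pendant '[{"x":0,"y":0,"z":0.04,"rx":0,"ry":0,"rz":0,"jaw":0},{"x":0,"y":0,"z":0.08,"rx":0,"ry":0,"rz":0,"jaw":0},{"x":0,"y":0,"z":0.08,"rx":0,"ry":0,"rz":0,"jaw":0}]'
for i in 1; do python3 -m pendant '[{"x":0,"y":0,"z":0.013,"rx":0,"ry":0,"rz":0,"jaw":0},{"x":0,"y":0,"z":0.013,"rx":0,"ry":0,"rz":0,"jaw":0}]'; done
```

```text
t: 2.28
eef_pos: [477.1, 281.7, 297.8]
tcp_rot: [-3.141, -0.001, -3.141]
ft_force: [0.1, 0.1, -0.5]
opening: 0.003
t: 2.52
eef_pos: [477.2, 281.7, 296.2]
tcp_rot: [3.142, -0.0, -3.141]
ft_force: [-0.9, 1.0, -0.4]
opening: 0.007
```

```bash
python3 -m pendant '[{"x":0,"y":0,"z":0.013,"rx":0,"ry":0,"rz":0,"jaw":0},{"x":0,"y":0,"z":0.013,"rx":0,"ry":0,"rz":0,"jaw":0}]'
```

```text
t: 2.78
eef_pos: [477.2, 281.7, 294.2]
tcp_rot: [3.142, -0.0, -3.141]
ft_force: [0.7, -0.3, -0.1]
opening: 0.009
```

```bash
python3 -m pendant '[{"x":0,"y":0,"z":0.01,"rx":0,"ry":0,"rz":0,"jaw":0},{"x":0,"y":0,"z":0.01,"rx":0,"ry":0,"rz":0,"jaw":0}]'
```

```text
t: 3.02
eef_pos: [477.2, 281.7, 292.8]
tcp_rot: [3.142, -0.0, -3.141]
ft_force: [-0.6, 0.2, -0.6]
opening: 0.003
```

```bash
python3 -m pendant '[{"x":0,"y":0,"z":0.01,"rx":0,"ry":0,"rz":0,"jaw":0},{"x":0,"y":0,"z":0.01,"rx":0,"ry":0,"rz":0,"jaw":0}]'
```

```text
t: 3.28
eef_pos: [477.2, 281.7, 291.3]
tcp_rot: [3.142, -0.0, -3.141]
ft_force: [-0.4, -1.0, 0.2]
opening: 0.008
```

```bash
python3 -m pendant '[{"x":0,"y":0,"z":0.01,"rx":0,"ry":0,"rz":0,"jaw":0},{"x":0,"y":0,"z":0.01,"rx":0,"ry":0,"rz":0,"jaw":0}]'
```

```text
t: 3.52
eef_pos: [477.2, 281.7, 290.3]
tcp_rot: [3.141, 0.0, -3.141]
ft_force: [-1.7, -0.7, 5.0]
opening: 0.001
```

```bash
python3 -m pendant '[{"x":0,"y":0,"z":0.01,"rx":0,"ry":0,"rz":0,"jaw":0},{"x":0,"y":0,"z":0.01,"rx":0,"ry":0,"rz":0,"jaw":0}]'
```

```text
t: 3.78
eef_pos: [477.1, 281.7, 290.2]
tcp_rot: [3.141, 0.001, -3.14]
ft_force: [-5.5, -3.2, 21.7]
opening: 0.005
```

Lid A is rigid: force rose from 5 to 22 N with no travel (TCP 290.2, plate top 100), so it is home. I'll take one step per call from here to press more lightly. Next is lid B.

```bash
python3 -m pendant '[{"x":0,"y":0,"z":-0.15,"rx":0,"ry":0,"rz":0,"jaw":0},{"x":0,"y":-0.1,"z":-0.3,"rx":0,"ry":0,"rz":0,"jaw":0},{"x":-0.18,"y":-0.4,"z":-0.3,"rx":0,"ry":0,"rz":0,"jaw":0},{"x":-0.36,"y":-0.7,"z":-0.3,"rx":0,"ry":0,"rz":0,"jaw":0},{"x":-0.465,"y":-1,"z":-0.3,"rx":0,"ry":0,"rz":0,"jaw":0}]'; python3 -m pendant '[{"x":0,"y":-0.13,"z":0,"rx":0,"ry":0,"rz":0,"jaw":0},{"x":0,"y":-0.13,"z":0.12,"rx":0,"ry":0,"rz":0,"jaw":0},{"x":0,"y":-0.13,"z":0.2,"rx":0,"ry":0,"rz":0,"jaw":0},{"x":0,"y":-0.13,"z":0.2,"rx":0,"ry":0,"rz":0,"jaw":0}]'
```

```text
t: 4.4
eef_pos: [548.0, 130.3, 333.4]
tcp_rot: [3.141, 0.001, -3.14]
ft_force: [0.5, 0.2, -0.1]
opening: 0.006
t: 4.9
eef_pos: [546.8, 112.8, 302.6]
tcp_rot: [-3.142, -0.002, -3.14]
ft_force: [-0.4, -0.2, 0.3]
opening: 0.002
```

```bash
python3 -m pendant '[{"x":0,"y":0,"z":0.027,"rx":0,"ry":0,"rz":0,"jaw":0},{"x":0,"y":0,"z":0.027,"rx":0,"ry":0,"rz":0,"jaw":0}]'
```

```text
t: 5.15
eef_pos: [547.0, 112.6, 299.4]
tcp_rot: [3.142, 0.0, -3.14]
ft_force: [0.6, 0.0, 0.3]
opening: 0.006
```

```bash
python3 -m pendant '[{"x":0,"y":0,"z":0.01,"rx":0,"ry":0,"rz":0,"jaw":0},{"x":0,"y":0,"z":0.01,"rx":0,"ry":0,"rz":0,"jaw":0}]'
```

```text
t: 5.4
eef_pos: [547.1, 112.3, 297.9]
tcp_rot: [3.142, 0.0, -3.141]
ft_force: [-0.1, 0.3, 0.3]
opening: 0.003
```

```bash
python3 -m pendant '[{"x":0,"y":0,"z":0.01,"rx":0,"ry":0,"rz":0,"jaw":0},{"x":0,"y":0,"z":0.01,"rx":0,"ry":0,"rz":0,"jaw":0}]'
```

```text
t: 5.65
eef_pos: [547.1, 112.3, 296.2]
tcp_rot: [3.142, -0.0, -3.141]
ft_force: [-0.5, 0.0, 0.0]
opening: 0.0
```

```bash
python3 -m pendant '[{"x":0,"y":0,"z":0.01,"rx":0,"ry":0,"rz":0,"jaw":0},{"x":0,"y":0,"z":0.01,"rx":0,"ry":0,"rz":0,"jaw":0}]'
```

```text
t: 5.9
eef_pos: [547.1, 112.3, 294.7]
tcp_rot: [3.142, -0.0, -3.141]
ft_force: [0.6, 0.3, 0.8]
opening: 0.001
```

```bash
python3 -m pendant '[{"x":0,"y":0,"z":0.007,"rx":0,"ry":0,"rz":0,"jaw":0},{"x":0,"y":0,"z":0.007,"rx":0,"ry":0,"rz":0,"jaw":0}]'
```

```text
t: 6.15
eef_pos: [547.1, 112.3, 293.7]
tcp_rot: [3.142, -0.0, -3.141]
ft_force: [-0.5, -0.6, -0.3]
opening: 0.006
```

```bash
python3 -m pendant '[{"x":0,"y":0,"z":0.01,"rx":0,"ry":0,"rz":0,"jaw":0},{"x":0,"y":0,"z":0.01,"rx":0,"ry":0,"rz":0,"jaw":0}]'
```

```text
t: 6.4
eef_pos: [547.1, 112.3, 292.1]
tcp_rot: [3.142, -0.0, -3.141]
ft_force: [-0.7, -0.2, -0.1]
opening: 0.005
```

```bash
python3 -m pendant '[{"x":0,"y":0,"z":0.01,"rx":0,"ry":0,"rz":0,"jaw":0},{"x":0,"y":0,"z":0.01,"rx":0,"ry":0,"rz":0,"jaw":0}]'
```

```text
t: 6.65
eef_pos: [547.1, 112.3, 290.6]
tcp_rot: [3.142, -0.0, -3.141]
ft_force: [-0.7, -0.5, -0.4]
opening: 0.003
```

```bash
python3 -m pendant '[{"x":0,"y":0,"z":0.01,"rx":0,"ry":0,"rz":0,"jaw":0},{"x":0,"y":0,"z":0.01,"rx":0,"ry":0,"rz":0,"jaw":0}]'
```

```text
t: 6.9
eef_pos: [547.1, 112.3, 289.1]
tcp_rot: [3.142, -0.0, -3.141]
ft_force: [0.4, -0.5, -0.3]
opening: 0.0
```

```bash
python3 -m pendant '[{"x":0,"y":0,"z":0.01,"rx":0,"ry":0,"rz":0,"jaw":0},{"x":0,"y":0,"z":0.01,"rx":0,"ry":0,"rz":0,"jaw":0}]'
```

```text
t: 7.15
eef_pos: [547.1, 112.3, 287.6]
tcp_rot: [3.141, -0.0, -3.141]
ft_force: [0.2, 0.4, 0.3]
opening: 0.007
```

```bash
python3 -m pendant '[{"x":0,"y":0,"z":0.01,"rx":0,"ry":0,"rz":0,"jaw":0},{"x":0,"y":0,"z":0.01,"rx":0,"ry":0,"rz":0,"jaw":0}]'
```

```text
t: 7.4
eef_pos: [547.1, 112.3, 286.1]
tcp_rot: [3.142, -0.0, -3.141]
ft_force: [-0.2, 0.0, -0.5]
opening: 0.006
```

```bash
python3 -m pendant '[{"x":0,"y":0,"z":0.01,"rx":0,"ry":0,"rz":0,"jaw":0},{"x":0,"y":0,"z":0.01,"rx":0,"ry":0,"rz":0,"jaw":0}]'
python3 - <<'E'
from h import *
for n,f in(("top",(200,90,400,260)),("scene",(300,120,440,240))):
    c=env.read_camera(n);x0,y0,x1,y1=f;cv2.imwrite(f"pics/{n}3.png",cv2.resize(c["img"][y0:y1,x0:x1,::-1],None,fx=4,fy=3.5 if n=="top" else 4))
E
```

```text
t: 7.65
eef_pos: [547.1, 112.3, 285.3]
tcp_rot: [3.141, 0.001, -3.141]
ft_force: [-2.0, -0.5, 7.1]
opening: 0.006
```

View pics/scene3.png

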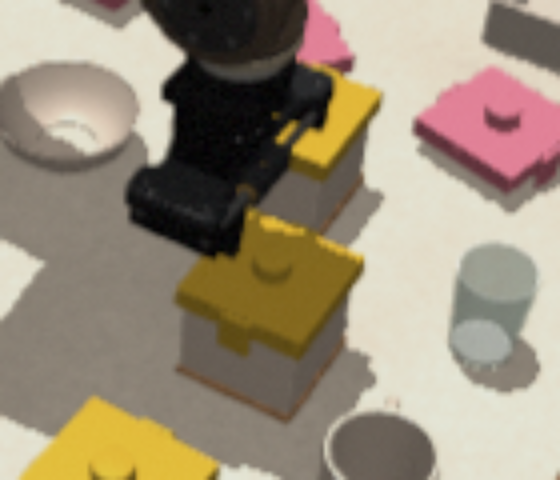

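Scene view: the tips are on lid B's near edge and the lid stays level. Force was zero down to TCP 286.1, then jumped to 7 N in under 1 mm at 285.3, so B is home. Next is C.

```bash
python3 -m pendant '[{"x":0,"y":0,"z":-0.15,"rx":0,"ry":0,"rz":0,"jaw":0},{"x":0,"y":-0.1,"z":-0.33,"rx":0,"ry":0,"rz":0,"jaw":0},{"x":0,"y":-0.4,"z":-0.33,"rx":0,"ry":0,"rz":0,"jaw":0},{"x":-0.03,"y":-0.75,"z":-0.33,"rx":0,"ry":0,"rz":0,"jaw":0},{"x":-0.03,"y":-1,"z":-0.33,"rx":0,"ry":0,"rz":0,"jaw":0}]'; python3 -m pendant '[{"x":0,"y":-0.35,"z":0,"rx":0,"ry":0,"rz":0,"jaw":0},{"x":0,"y":-0.5,"z":0.08,"rx":0,"ry":0,"rz":0,"jaw":0},{"x":0,"y":-0.5,"z":0.2,"rx":0,"ry":0,"rz":0,"jaw":0},{"x":0,"y":-0.5,"z":0.23,"rx":0,"ry":0,"rz":0,"jaw":0},{"x":0,"y":-0.5,"z":0.23,"rx":0,"ry":0,"rz":0,"jaw":0}]'
```

```text
t: 8.38
eef_pos: [551.8, -39.5, 334.3]
tcp_rot: [-3.142, 0.001, -3.141]
ft_force: [-0.1, 0.5, -0.0]
opening: 0.006
t: 9.0
eef_pos: [551.9, -112.4, 299.8]
tcp_rot: [3.141, -0.0, -3.14]
ft_force: [0.1, 0.2, 0.2]
opening: 0.005
```

```bash
python3 -m pendant '[{"x":0,"y":0,"z":0.013,"rx":0,"ry":0,"rz":0,"jaw":0},{"x":0,"y":0,"z":0.013,"rx":0,"ry":0,"rz":0,"jaw":0}]'
```

```text
t: 9.25
eef_pos: [551.9, -112.4, 298.1]
tcp_rot: [-3.141, 0.001, -3.14]
ft_force: [-0.4, -0.3, 0.1]
opening: 0.001
```

```bash
python3 -m pendant '[{"x":0,"y":0,"z":0.01,"rx":0,"ry":0,"rz":0,"jaw":0},{"x":0,"y":0,"z":0.01,"rx":0,"ry":0,"rz":0,"jaw":0}]'
```

```text
t: 9.5
eef_pos: [551.8, -112.6, 296.3]
tcp_rot: [3.142, 0.0, -3.14]
ft_force: [0.1, 0.3, -0.5]
opening: 0.005
```

```bash
python3 -m pendant '[{"x":0,"y":0,"z":0.01,"rx":0,"ry":0,"rz":0,"jaw":0},{"x":0,"y":0,"z":0.01,"rx":0,"ry":0,"rz":0,"jaw":0}]'
```

```text
t: 9.75
eef_pos: [551.8, -112.7, 294.7]
tcp_rot: [3.141, -0.0, -3.141]
ft_force: [-0.2, -0.2, -0.1]
opening: 0.005
```

```bash
python3 -m pendant '[{"x":0,"y":0,"z":0.01,"rx":0,"ry":0,"rz":0,"jaw":0},{"x":0,"y":0,"z":0.01,"rx":0,"ry":0,"rz":0,"jaw":0}]'
```

```text
t: 10.0
eef_pos: [551.8, -112.7, 293.1]
tcp_rot: [3.141, -0.0, -3.141]
ft_force: [-0.4, -0.2, -0.3]
opening: 0.004
```

```bash
python3 -m pendant '[{"x":0,"y":0,"z":0.01,"rx":0,"ry":0,"rz":0,"jaw":0},{"x":0,"y":0,"z":0.01,"rx":0,"ry":0,"rz":0,"jaw":0}]'
```

```text
t: 10.25
eef_pos: [551.8, -112.7, 291.7]
tcp_rot: [3.141, -0.0, -3.141]
ft_force: [-0.7, 0.2, -0.5]
opening: 0.005
```

```bash
python3 -m pendant '[{"x":0,"y":0,"z":0.01,"rx":0,"ry":0,"rz":0,"jaw":0},{"x":0,"y":0,"z":0.01,"rx":0,"ry":0,"rz":0,"jaw":0}]'
```

```text
t: 10.5
eef_pos: [551.8, -112.7, 290.2]
tcp_rot: [3.141, -0.0, -3.141]
ft_force: [-0.1, 0.0, 0.5]
opening: 0.003
```

```bash
python3 -m pendant '[{"x":0,"y":0,"z":0.01,"rx":0,"ry":0,"rz":0,"jaw":0},{"x":0,"y":0,"z":0.01,"rx":0,"ry":0,"rz":0,"jaw":0}]'
```

```text
t: 10.75
eef_pos: [551.8, -112.7, 288.7]
tcp_rot: [3.141, -0.0, -3.141]
ft_force: [-0.4, -0.1, 0.8]
opening: 0.007
```

```bash
python3 -m pendant '[{"x":0,"y":0,"z":0.01,"rx":0,"ry":0,"rz":0,"jaw":0},{"x":0,"y":0,"z":0.01,"rx":0,"ry":0,"rz":0,"jaw":0}]'
```

```text
t: 11.0
eef_pos: [551.8, -112.7, 287.1]
tcp_rot: [3.141, -0.0, -3.141]
ft_force: [0.0, 0.3, 0.1]
opening: 0.003
```

```bash
python3 -m pendant '[{"x":0,"y":0,"z":0.01,"rx":0,"ry":0,"rz":0,"jaw":0},{"x":0,"y":0,"z":0.01,"rx":0,"ry":0,"rz":0,"jaw":0}]'
```

```text
t: 11.25
eef_pos: [551.8, -112.7, 286.3]
tcp_rot: [-3.141, 0.001, -3.14]
ft_force: [-1.4, 0.1, 6.9]
opening: 0.011
```

C met a sudden 7 N at TCP 286.3 with no soft travel, so it is home. Next is D.

```bash
python3 -m pendant '[{"x":0,"y":0,"z":-0.15,"rx":0,"ry":0,"rz":0,"jaw":0},{"x":0,"y":-0.1,"z":-0.33,"rx":0,"ry":0,"rz":0,"jaw":0},{"x":0.03,"y":-0.4,"z":-0.33,"rx":0,"ry":0,"rz":0,"jaw":0},{"x":0.065,"y":-0.75,"z":-0.33,"rx":0,"ry":0,"rz":0,"jaw":0},{"x":0.065,"y":-1,"z":-0.33,"rx":0,"ry":0,"rz":0,"jaw":0}]'; python3 -m pendant '[{"x":0,"y":-0.34,"z":0,"rx":0,"ry":0,"rz":0,"jaw":0},{"x":0,"y":-0.34,"z":0.08,"rx":0,"ry":0,"rz":0,"jaw":0},{"x":0,"y":-0.34,"z":0.2,"rx":0,"ry":0,"rz":0,"jaw":0},{"x":0,"y":-0.34,"z":0.23,"rx":0,"ry":0,"rz":0,"jaw":0},{"x":0,"y":-0.34,"z":0.23,"rx":0,"ry":0,"rz":0,"jaw":0}]'
```

```text
t: 11.88
eef_pos: [541.8, -264.6, 335.3]
tcp_rot: [-3.141, 0.0, -3.141]
ft_force: [0.1, 0.0, -0.8]
opening: 0.003
t: 12.5
eef_pos: [542.6, -312.8, 300.3]
tcp_rot: [3.141, -0.001, -3.139]
ft_force: [-0.5, 0.1, 0.1]
opening: 0.004
```

```bash
python3 -m pendant '[{"x":0,"y":0,"z":0.013,"rx":0,"ry":0,"rz":0,"jaw":0},{"x":0,"y":0,"z":0.013,"rx":0,"ry":0,"rz":0,"jaw":0}]'
```

```text
t: 12.75
eef_pos: [542.4, -313.5, 299.1]
tcp_rot: [-3.141, 0.0, -3.14]
ft_force: [0.1, 0.3, -0.1]
opening: 0.006
```

```bash
python3 -m pendant '[{"x":0,"y":0,"z":0.01,"rx":0,"ry":0,"rz":0,"jaw":0},{"x":0,"y":0,"z":0.01,"rx":0,"ry":0,"rz":0,"jaw":0}]'
```

```text
t: 13.0
eef_pos: [542.3, -313.7, 297.3]
tcp_rot: [3.141, 0.0, -3.141]
ft_force: [-0.2, 0.3, -0.2]
opening: 0.007
```

```bash
python3 -m pendant '[{"x":0,"y":0,"z":0.008,"rx":0,"ry":0,"rz":0,"jaw":0},{"x":0,"y":0,"z":0.008,"rx":0,"ry":0,"rz":0,"jaw":0}]'
```

```text
t: 13.25
eef_pos: [542.3, -313.7, 296.0]
tcp_rot: [3.141, -0.0, -3.141]
ft_force: [-0.2, 0.5, -0.1]
opening: 0.006
```

```bash
python3 -m pendant '[{"x":0,"y":0,"z":0.008,"rx":0,"ry":0,"rz":0,"jaw":0},{"x":0,"y":0,"z":0.008,"rx":0,"ry":0,"rz":0,"jaw":0}]'
```

```text
t: 13.5
eef_pos: [542.3, -313.7, 294.8]
tcp_rot: [3.141, -0.0, -3.141]
ft_force: [0.1, -0.0, -0.1]
opening: 0.005
```

```bash
python3 -m pendant '[{"x":0,"y":0,"z":0.008,"rx":0,"ry":0,"rz":0,"jaw":0},{"x":0,"y":0,"z":0.008,"rx":0,"ry":0,"rz":0,"jaw":0}]'
```

```text
t: 13.75
eef_pos: [542.3, -313.7, 293.6]
tcp_rot: [3.142, 0.0, -3.141]
ft_force: [0.4, 0.1, 0.3]
opening: 0.004
```

```bash
python3 -m pendant '[{"x":0,"y":0,"z":0.008,"rx":0,"ry":0,"rz":0,"jaw":0},{"x":0,"y":0,"z":0.008,"rx":0,"ry":0,"rz":0,"jaw":0}]'
```

```text
t: 14.0
eef_pos: [542.3, -313.7, 292.4]
tcp_rot: [3.141, -0.0, -3.141]
ft_force: [-0.2, 0.1, 0.4]
opening: 0.002
```

```bash
python3 -m pendant '[{"x":0,"y":0,"z":0.008,"rx":0,"ry":0,"rz":0,"jaw":0},{"x":0,"y":0,"z":0.008,"rx":0,"ry":0,"rz":0,"jaw":0}]'
```

```text
t: 14.25
eef_pos: [542.3, -313.7, 291.9]
tcp_rot: [-3.141, 0.0, -3.141]
ft_force: [-2.2, 0.9, 6.2]
opening: 0.003
```

D also feels stiff. Rocking may take less force than my noise of about 0.5 N, so I'll compare lid outlines between pressed and unpressed pictures.

Run:
```python
from h import *
c=env.read_camera("scene");cv2.imwrite("pics/scene4_full.png",c["img"][:,:,::-1])
t=env.read_camera("top");cv2.imwrite("pics/top4_full.png",t["img"][:,:,::-1])
a=cv2.imread("pics/scene0.png")
s3=cv2.imread("pics/scene3.png");b=cv2.resize(s3,(140,120),interpolation=cv2.INTER_AREA)
def two(p,q,n): 
    cv2.imwrite(n,np.hstack([cv2.resize(p,None,fx=5.5,fy=5.5,interpolation=cv2.INTER_CUBIC),cv2.resize(q,None,fx=5.5,fy=5.5,interpolation=cv2.INTER_CUBIC)]))
two(a[168:228,336:396],b[48:108,36:96],"pics/cmpB.png")
d=c["img"][:,:,::-1]
two(a[262:334,248:318],d[262:334,248:318],"pics/cmpD.png")
```

```text
(no output)
```

View pics/cmpB.png

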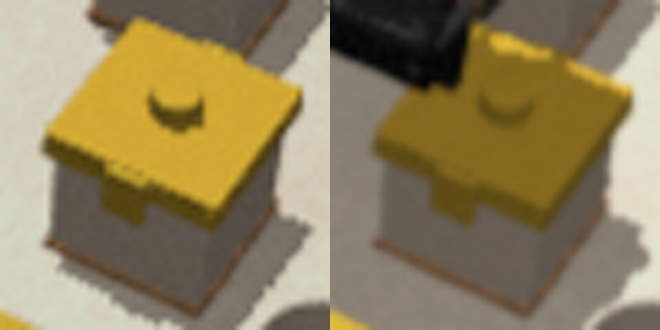

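View pics/cmpD.png

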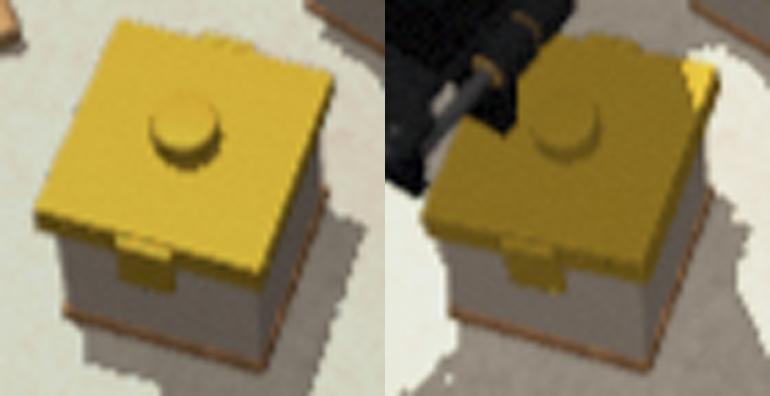

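Run:
```python
from h import *
a=cv2.imread("pics/scene0.png");d=cv2.imread("pics/scene4_full.png")
f=lambda p:cv2.resize(p[266:328,270:315],None,fx=8.5,fy=8.5,interpolation=cv2.INTER_CUBIC)
q=np.clip(f(d).astype(float)*1.5,0,255).astype(np.uint8)
o=np.hstack([f(a),q])
for y in range(0,o.shape[0],50): cv2.line(o,(0,y),(o.shape[1],y),(255,0,0),1)
cv2.imwrite("pics/cmpD2.png",o)
```

```text
(no output)
```

View pics/cmpD2.png

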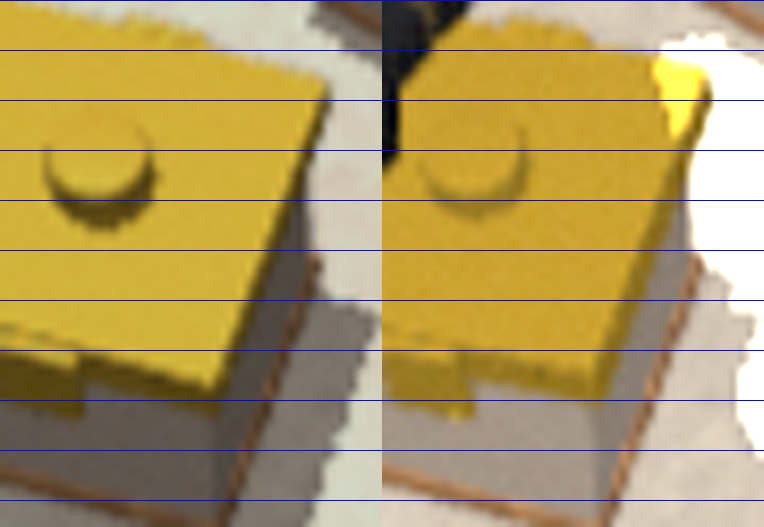

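Lid D's far corner rose about 1.5 to 3 px, so it rocked under a very light load; B's corners hadn't moved. I'll lift off to confirm that D springs back.

```bash
python3 -m pendant '[{"x":0,"y":0,"z":-0.1,"rx":0,"ry":0,"rz":0,"jaw":0},{"x":0,"y":0,"z":-0.33,"rx":0,"ry":0,"rz":0,"jaw":0},{"x":0,"y":0,"z":-0.33,"rx":0,"ry":0,"rz":0,"jaw":0}]'
python3 - <<'E'
from h import *
c=env.read_camera("scene");cv2.imwrite("pics/scene5_full.png",c["img"][:,:,::-1])
t=env.read_camera("top");cv2.imwrite("pics/top5_full.png",t["img"][:,:,::-1])
a=cv2.imread("pics/scene0.png");d=cv2.imread("pics/scene5_full.png")
f=lambda p:cv2.resize(p[266:328,270:315],None,fx=8.5,fy=8.5,interpolation=cv2.INTER_CUBIC)
q=np.clip(f(d).astype(float)*1.5,0,255).astype(np.uint8)
o=np.hstack([f(a),q])
for y in range(0,o.shape[0],50): cv2.line(o,(0,y),(o.shape[1],y),(255,0,0),1)
cv2.imwrite("pics/cmpD3.png",o)
E
```

```text
t: 14.72
eef_pos: [542.6, -313.8, 343.9]
tcp_rot: [-3.139, 0.004, -3.14]
ft_force: [0.3, 0.1, -0.1]
opening: 0.005
```

View pics/cmpD3.png

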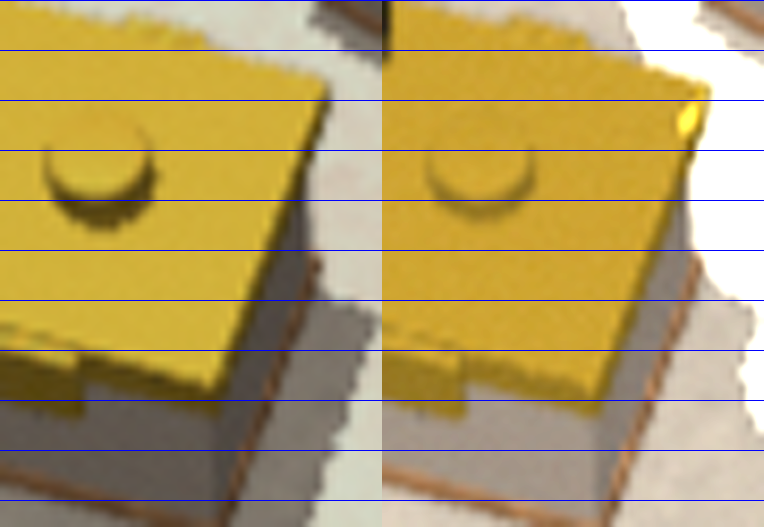

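The lid came back level to its first position, so D is the loose one. Now for the knob centre.

Run:
```python
from h import *
c=env.read_camera("top");s=env.read_camera("scene")
print(cast(c,[446.6,164.3],122).round(1),cast(s,[281.2,283.5],122).round(1))
a=cast(c,[445.5,166.7],100)[0];b=cast(c,[445.5,166.7],106)[0];print((b-a).round(2), "plate est",(np.array([577.8,-304.9])+(b-a)[:2]).round(1))
```

```text
[[ 576.7 -299.5  122. ]] [[ 583.2 -304.6  122. ]]
[-1.92  2.02  6.  ] plate est [ 575.9 -302.9]
```

```bash
python3 -m pendant '[{"x":-0.233,"y":0.075,"z":0,"rx":0,"ry":0,"rz":0,"jaw":0},{"x":-0.233,"y":0.075,"z":0,"rx":0,"ry":0,"rz":0,"jaw":0},{"x":-0.233,"y":0.075,"z":0.1,"rx":0,"ry":0,"rz":0,"jaw":0},{"x":-0.233,"y":0.075,"z":0.16,"rx":0,"ry":0,"rz":0,"jaw":0},{"x":-0.233,"y":0.075,"z":0.16,"rx":0,"ry":0,"rz":0,"jaw":0}]'
python3 - <<'E'
from h import *
c=env.read_camera("scene");cv2.imwrite("pics/scene6.png",cv2.resize(c["img"][230:340,230:350,::-1],None,fx=5,fy=5,interpolation=cv2.INTER_CUBIC))
t=env.read_camera("top");cv2.imwrite("pics/top6.png",cv2.resize(t["img"][120:220,400:520,::-1],None,fx=5,fy=5,interpolation=cv2.INTER_CUBIC))
E
```

```text
t: 15.55
eef_pos: [576.7, -302.7, 315.5]
tcp_rot: [3.14, -0.002, -3.141]
ft_force: [-0.8, -0.7, -0.2]
opening: 0.006
```

View pics/scene6.png

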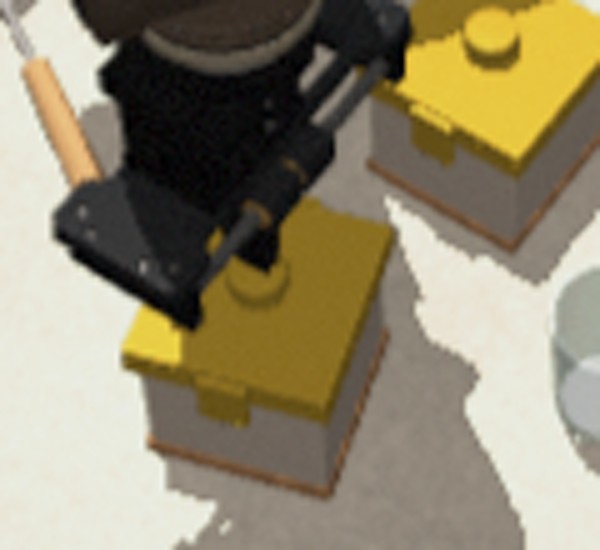

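The closed tip, at crop (265,268), hangs over the knob. Pressing down now.

```bash
python3 -m pendant '[{"x":0,"y":0,"z":0.015,"rx":0,"ry":0,"rz":0,"jaw":0},{"x":0,"y":0,"z":0.015,"rx":0,"ry":0,"rz":0,"jaw":0}]'
```

```text
t: 15.9
eef_pos: [577.2, -302.4, 314.7]
tcp_rot: [-3.142, 0.0, -3.141]
ft_force: [0.3, 0.0, 0.0]
opening: 0.004
```

```bash
python3 -m pendant '[{"x":0,"y":0,"z":0.01,"rx":0,"ry":0,"rz":0,"jaw":0},{"x":0,"y":0,"z":0.01,"rx":0,"ry":0,"rz":0,"jaw":0}]'
```

```text
t: 16.15
eef_pos: [577.2, -302.4, 313.0]
tcp_rot: [3.141, -0.0, -3.141]
ft_force: [-0.3, 0.2, -0.1]
opening: 0.005
```

```bash
python3 -m pendant '[{"x":0,"y":0,"z":0.01,"rx":0,"ry":0,"rz":0,"jaw":0},{"x":0,"y":0,"z":0.01,"rx":0,"ry":0,"rz":0,"jaw":0}]'
```

```text
t: 16.4
eef_pos: [577.2, -302.4, 311.4]
tcp_rot: [3.141, -0.0, -3.141]
ft_force: [-0.3, 0.2, -0.3]
opening: 0.003
```

```bash
python3 -m pendant '[{"x":0,"y":0,"z":0.008,"rx":0,"ry":0,"rz":0,"jaw":0},{"x":0,"y":0,"z":0.008,"rx":0,"ry":0,"rz":0,"jaw":0}]'
```

```text
t: 16.65
eef_pos: [577.2, -302.4, 310.9]
tcp_rot: [-3.141, 0.0, -3.14]
ft_force: [-1.0, -0.1, 5.4]
opening: 0.002
```

```bash
python3 -m pendant '[{"x":0,"y":0,"z":0.007,"rx":0,"ry":0,"rz":0,"jaw":0},{"x":0,"y":0,"z":0.007,"rx":0,"ry":0,"rz":0,"jaw":0},{"x":0,"y":0,"z":0.007,"rx":0,"ry":0,"rz":0,"jaw":0}]'
```

```text
t: 17.02
eef_pos: [577.2, -302.5, 310.4]
tcp_rot: [-3.141, 0.001, -3.141]
ft_force: [-3.3, 1.9, 9.5]
opening: 0.006
```

```bash
python3 -m pendant '[{"x":0,"y":0,"z":0.007,"rx":0,"ry":0,"rz":0,"jaw":0},{"x":0,"y":0,"z":0.007,"rx":0,"ry":0,"rz":0,"jaw":0},{"x":0,"y":0,"z":0.007,"rx":0,"ry":0,"rz":0,"jaw":0}]'
```

```text
t: 17.4
eef_pos: [577.2, -302.4, 309.5]
tcp_rot: [-3.141, 0.001, -3.14]
ft_force: [-3.4, 1.7, 11.2]
opening: 0.006
```

Run:
```python
from h import *
c=env.read_camera("scene");cv2.imwrite("pics/scene7.png",cv2.resize(c["img"][230:340,230:350,::-1],None,fx=5,fy=5,interpolation=cv2.INTER_CUBIC))
```

View pics/scene7.png

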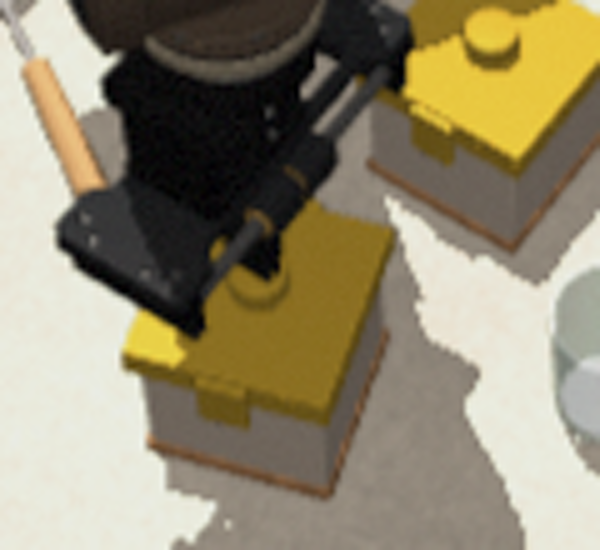

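```bash
python3 -m pendant '[{"x":0,"y":0,"z":0.007,"rx":0,"ry":0,"rz":0,"jaw":0},{"x":0,"y":0,"z":0.007,"rx":0,"ry":0,"rz":0,"jaw":0},{"x":0,"y":0,"z":0.007,"rx":0,"ry":0,"rz":0,"jaw":0}]'
```

```text
t: 17.82
eef_pos: [577.2, -302.5, 308.5]
tcp_rot: [-3.141, 0.001, -3.141]
ft_force: [-3.0, 0.8, 11.7]
opening: 0.007
```

```bash
python3 -m pendant '[{"x":0,"y":0,"z":0.008,"rx":0,"ry":0,"rz":0,"jaw":0},{"x":0,"y":0,"z":0.015,"rx":0,"ry":0,"rz":0,"jaw":0},{"x":0,"y":0,"z":0.015,"rx":0,"ry":0,"rz":0,"jaw":0}]'
```

```text
t: 18.2
eef_pos: [577.2, -302.5, 306.2]
tcp_rot: [-3.141, 0.001, -3.14]
ft_force: [-4.1, 1.1, 12.1]
opening: 0.007
```

```bash
python3 -m pendant '[{"x":0,"y":0,"z":0.007,"rx":0,"ry":0,"rz":0,"jaw":0},{"x":0,"y":0,"z":0.007,"rx":0,"ry":0,"rz":0,"jaw":0},{"x":0,"y":0,"z":0.007,"rx":0,"ry":0,"rz":0,"jaw":0}]'
```

```text
t: 18.58
eef_pos: [577.1, -302.3, 305.9]
tcp_rot: [-3.141, 0.001, -3.14]
ft_force: [-5.2, 3.1, 16.8]
opening: 0.005
```

Now it is stiff: 5.0 mm below first contact with force rising. I'll push a little further.

```bash
python3 -m pendant '[{"x":0,"y":0,"z":0.005,"rx":0,"ry":0,"rz":0,"jaw":0},{"x":0,"y":0,"z":0.005,"rx":0,"ry":0,"rz":0,"jaw":0},{"x":0,"y":0,"z":0.005,"rx":0,"ry":0,"rz":0,"jaw":0}]'
```

```text
t: 18.95
eef_pos: [577.1, -302.3, 305.9]
tcp_rot: [-3.141, 0.002, -3.14]
ft_force: [-6.7, 4.5, 22.2]
opening: 0.003
```

```bash
python3 -m pendant '[{"x":0,"y":0,"z":-0.1,"rx":0,"ry":0,"rz":0,"jaw":0},{"x":0,"y":0,"z":-0.25,"rx":0,"ry":0,"rz":0,"jaw":0},{"x":0.233,"y":-0.075,"z":-0.25,"rx":0,"ry":0,"rz":0,"jaw":0},{"x":0.233,"y":-0.075,"z":-0.25,"rx":0,"ry":0,"rz":0,"jaw":0},{"x":0.233,"y":-0.075,"z":-0.1,"rx":0,"ry":0,"rz":0,"jaw":0},{"x":0.233,"y":-0.075,"z":0.065,"rx":0,"ry":0,"rz":0,"jaw":0},{"x":0.233,"y":-0.075,"z":0.065,"rx":0,"ry":0,"rz":0,"jaw":0},{"x":0.233,"y":-0.075,"z":0.065,"rx":0,"ry":0,"rz":0,"jaw":0}]'
python3 - <<'E'
from h import *
c=env.read_camera("scene");cv2.imwrite("pics/scene8_full.png",c["img"][:,:,::-1])
E
```

```text
t: 19.95
eef_pos: [542.8, -313.7, 294.1]
tcp_rot: [-3.141, 0.0, -3.14]
ft_force: [0.4, -0.2, 0.5]
opening: 0.002
```

```bash
python3 -m pendant '[{"x":0,"y":0,"z":0.013,"rx":0,"ry":0,"rz":0,"jaw":0},{"x":0,"y":0,"z":0.013,"rx":0,"ry":0,"rz":0,"jaw":0}]'
```

```text
t: 20.25
eef_pos: [542.3, -313.7, 291.8]
tcp_rot: [-3.141, 0.0, -3.141]
ft_force: [0.0, -0.2, -0.6]
opening: 0.003
```

```bash
python3 -m pendant '[{"x":0,"y":0,"z":0.01,"rx":0,"ry":0,"rz":0,"jaw":0},{"x":0,"y":0,"z":0.01,"rx":0,"ry":0,"rz":0,"jaw":0}]'
```

```text
t: 20.5
eef_pos: [542.3, -313.7, 290.0]
tcp_rot: [3.142, 0.0, -3.141]
ft_force: [0.7, 0.4, 0.6]
opening: 0.003
```

```bash
python3 -m pendant '[{"x":0,"y":0,"z":0.007,"rx":0,"ry":0,"rz":0,"jaw":0},{"x":0,"y":0,"z":0.007,"rx":0,"ry":0,"rz":0,"jaw":0}]'
python3 - <<'E'
from h import *
c=env.read_camera("scene");cv2.imwrite("pics/scene9_full.png",c["img"][:,:,::-1])
a=cv2.imread("pics/scene8_full.png");d=cv2.imread("pics/scene9_full.png")
f=lambda p:np.clip(1.5*cv2.resize(p[266:328,270:315],None,fx=8.5,fy=8.5,interpolation=cv2.INTER_CUBIC).astype(float),0,255).astype(np.uint8)
o=np.hstack([f(a),f(d)])
for y in range(0,o.shape[0],50): cv2.line(o,(0,y),(o.shape[1],y),(255,0,0),1)
cv2.imwrite("pics/cmpD9.png",o)
E
```

```text
t: 20.75
eef_pos: [542.2, -313.6, 289.9]
tcp_rot: [-3.141, 0.001, -3.141]
ft_force: [-2.7, 2.2, 9.9]
opening: 0.006
```

View pics/cmpD9.png

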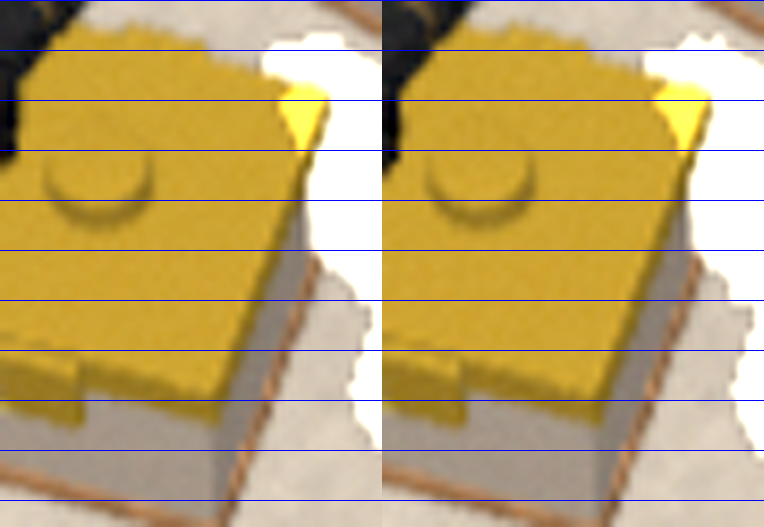

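Both halves of the picture match: no tilt under 9.9 N. The plate edge is at 99.9 mm, 16 mm below the knob top, so the lid is seated level. I'll clear off and hand in.

```bash
python3 -m pendant '[{"x":0,"y":0,"z":-0.15,"rx":0,"ry":0,"rz":0,"jaw":0},{"x":0,"y":0,"z":-0.4,"rx":0,"ry":0,"rz":0,"jaw":0},{"x":0.2,"y":0,"z":-0.8,"rx":0,"ry":0,"rz":0,"jaw":0},{"x":0.4,"y":0,"z":-0.9,"rx":0,"ry":0,"rz":0,"jaw":0},{"x":0.4,"y":0,"z":-0.9,"rx":0,"ry":0,"rz":0,"jaw":0},{"x":0.4,"y":0,"z":-0.9,"rx":0,"ry":0,"rz":0,"jaw":0}]'
python3 - <<'E'
from h import *
c=env.read_camera("scene");cv2.imwrite("pics/sceneA.png",c["img"][:,:,::-1])
E
```

```text
t: 21.55
eef_pos: [482.6, -313.9, 423.4]
tcp_rot: [3.141, -0.0, -3.141]
ft_force: [0.8, -0.4, 0.6]
opening: 0.002
```

View pics/sceneA.png

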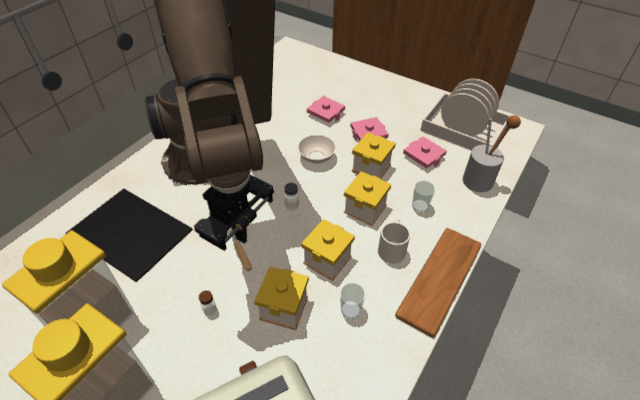

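The scene shows all the lids and crockery in place and the arm clear of everything.

```bash
python3 -c "
from cell import env
print(env.job_done(), env.state()['t'])"
```

```text
the job is handed in; nothing more can be done
the job is handed in; nothing more can be done
```

The loose lid was the rightmost one (world about 577, -302), and it is now pressed home. I handed the job in at about 21.6 s, with the arm clear of everything.

**Finding it:** I pressed each lid near its robot-side plain edge. The first three, from the left, met a sudden stiff stop. The rightmost rocked: its far edge rose 1.5 to 3 px under the press, and it came back level when I let go.

**Pressing it home:** I pushed the knob to 22 N. The lid went down 5.0 mm and stopped.

**Last checks:** Pressing the same edge again with 9.9 N met a firm stop at 99.9 mm, which matches the knob height for a level lid. The picture showed no tilt, and the crockery and jars looked unmoved.

**What went less well or was not checked:**
- One step on the first lid went further than intended, to about 22 N instead of a light press; that lid did not move.
- Rocking force was below the sensor noise of about 0.5 N, so I found the loose lid from the pictures. I compared pictures only for the second lid and the loose one. For the first and third I relied on the force readings, which by themselves don't rule out a rock.
- The lid began sinking at about 10 to 12 N, less than the stated 14 N.
- I did not press the far plain edge after seating.

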